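Put the impact sockets back on their rail in order of size

ROBOT

A 7-joint arm with a two-finger parallel gripper is mounted at the origin on a cart in front of the work surface, level with it; the furniture and walls round the work are solid. World frame = base frame: x ahead of the robot, y to its left, z up, the work surface at z = 0. Lengths are in m, angles in rad, forces in N, time in s.
With the tool pointing down it reaches from about 0.425 to 0.8 m from the base axis. Payload 8.3 kg.
Tool frame: the origin (TCP) lies at the very end of the fingers, on their centre line; the grasp point (between the pads) lies 19 mm behind it; z points along the fingers, y is the line along which they close (so a half turn about z gives the same grasp; the last joint's range is limited). The gripper opens to 85 mm and grips with 20 to 120 N. Pads are 22 mm wide; open, the fingers measure 114 mm over their backs; the gripper's body (76 mm by 85 mm) begins 54 mm behind the grasp point. The pads swing forward as they close: fully open they stand 13 mm farther back than shut.
Start: joints at [1.094, 0.383, 0.016, 1.37, -0.006, 1.388, -0.046], TCP at [0.251, -0.572, 0.231] pointing down, gripper open.
Joint ranges: [-2.95, 2.95], [-0.25, 2.06], [-1.52, 1.56], [0.18, 2.33], [-1.44, 4.58], [0.02, 2.06], [-3.01, 3.01]. Speed limits (rad/s): [2.39, 2.39, 3.01, 3.01, 3.14, 3.14, 3.14].

INTERFACE

Orientations are given as a unit quaternion [x, y, z, w].
In Python, from station import get_state, snapshot, calibration, hand_in, masks_of, spot_point gives the robot as it stands.
- The arm moves only by the tool drive_tool, never from a script. Its argument "deltas" is one flat list of numbers, 7 for each row, row after row: the turn, a rotation vector about the tool's x, y, z in degrees, then the shift along the tool's x, y, z in cm, then the finger opening in cm, from 0 to 8.54. In form: [ax, ay, az, dx, dy, dz, fingers, ax, ay, az, dx, dy, dz, fingers, ...]. A call has 1 to 20 rows; each row is the pose to reach, as a shift and turn from the pose commanded when the call began, along the tool's axes at that moment; what a row does not reach only later rows make up. A row lasts 1/8 s, in which the tool goes at most 62.5 mm and 10.7 degrees, less where a joint would pass 70% of its speed; a pose out of reach is approached as far as the arm can. A call with a gripper value outside its range is refused whole. The fingers move at their own pace and stop on an object; "newtons" is the grip in N (left out, the last holds). Time passes only in rows, so rows that repeat a pose let the fingers close. It gives the time, the measured TCP pose, the force, the opening and the grip force at its end, in the units of the state.
- get_state(): the state, without advancing time (a new reading comes with each control period).
- snapshot(name): name is "scene" or "top"; returns (picture, depth): 384x512x3 uint8, red, green, blue; 384x512 float32, m along the optical axis (not along the pixel's ray), 0 where there is no reading.
- calibration(name): a dict with "fov_y" (degrees; the focal length in pixels is half the picture's height over the tangent of half this angle, whatever the lens; pixels are square), "cx", "cy" (the principal point, pixels), "distortion" ([k1, k2, p1, p2, k3] as OpenCV has them; the pictures are not rectified), "origin" and "rotation" of the camera in the world. Camera axes: x right, y up, looking along -z (the intrinsics and any distortion apply to the point x, -y, -z); pixel columns grow to the right and rows downward; lengths in m; the calibration is good to about 2 mm. A picture is of the moment at which its call begins. calibration takes no time and is no camera call.
- hand_in(): hands the job in; it is judged then, once.
Trained networks look in the newest picture that a camera, given by its name, has taken for a name from the list of things; names that differ only in an ending like _2 or _b are one class to them, and where a whole thing is asked for, a point or a joint stands for the part that bears it (a point fixed in the world has none). Each returns a list of dicts, best first, with "p" (0 to 1); they miss things now and then, are a little off and sometimes report something else, mostly with a low value. They report only what shows in the picture. A call takes as long as a camera call. They do not tell look-alikes from the thing itself.
- masks_of(camera, query): "pixels" (384x512 bool, what is visible of it) and "extent" ([left, top, width, height] in pixels, round what is visible of it).
- spot_point(camera, query): "at" ([row, column] in pixels: a listed point, or the origin of a listed thing).
The state is a dict: "time_s": time; "q": joint angles; "qd": joint speeds; "joint_torque": joint torques, N m; "tcp_pos": TCP position; "orientation": TCP orientation; "wrist_force": force on the tool from outside, world axes, zero at the start; "ft_torque": the same for the moment, N m; "grip_width": finger opening in m; "gripper_force": force on a finger pad.
Only numpy, scipy, OpenCV 4.12 (cv2) and the standard library are available. Lean on these libraries where they do the work, as an engineer would, in place of code of your own. Each camera call takes 0.05 s, during which the arm holds its last target. There are 200 camera calls.

TASK

Put the four black impact sockets back on the posts of the socket rail in order of size, so that a missing one is seen at a glance: the smallest on the post next to the red end cap, then rising to the largest on the post next to the black end cap. Each stands upright, hexagon opening up, fully down over its post on the rail. Leave the mug and the dish of nuts where they stand.

Things in the scene. Friction and masses are not known exactly. Their poses are not given: they have to be found in the camera images.
- socket_19: the smallest of four loose black impact sockets: a round steel sleeve 34 mm in diameter, 48 mm tall, about 180 g, standing hexagon opening up on a flat grey-blue pad (3 mm thick, fixed), at least 90 mm from the next, centre to centre. Origin: centre of its underside, z up along its axis. The 19.5 mm square drive hole in its underside runs through to the hexagon opening
- socket_27: the second smallest of four loose black impact sockets: a round steel sleeve 43 mm in diameter, 52 mm tall, about 300 g, standing hexagon opening up on a flat grey-blue pad (3 mm thick, fixed), at least 90 mm from the next, centre to centre. Origin: centre of its underside, z up along its axis. The 19.5 mm square drive hole in its underside runs through to the hexagon opening
- socket_34: the second largest of four loose black impact sockets: a round steel sleeve 52 mm in diameter, 57 mm tall, about 450 g, standing hexagon opening up on a flat grey-blue pad (3 mm thick, fixed), at least 90 mm from the next, centre to centre. Origin: centre of its underside, z up along its axis. The 19.5 mm square drive hole in its underside runs through to the hexagon opening
- socket_41: the largest of four loose black impact sockets: a round steel sleeve 61 mm in diameter, 62 mm tall, about 620 g, standing hexagon opening up on a flat grey-blue pad (3 mm thick, fixed), at least 90 mm from the next, centre to centre. Origin: centre of its underside, z up along its axis. The 19.5 mm square drive hole in its underside runs through to the hexagon opening
- post_1: steel post of the socket rail, the one next to the red end cap: round, 10 mm thick, 24 mm tall, its upper 10 mm tapered to 3.6 mm; a socket's drive hole passes over it with 4.7 mm to spare all round. Origin: centre of its foot on the rail's top face, 12 mm above the bench; z up; y along the rail towards the black cap. The rail (fixed, 40 mm wide, in any direction) has four posts 72 mm apart
- post_2: steel post of the socket rail, the one second from the red end cap: round, 10 mm thick, 24 mm tall, its upper 10 mm tapered to 3.6 mm; a socket's drive hole passes over it with 4.7 mm to spare all round. Origin: centre of its foot on the rail's top face, 12 mm above the bench; z up; y along the rail towards the black cap. 
- post_3: steel post of the socket rail, the one third from the red end cap: round, 10 mm thick, 24 mm tall, its upper 10 mm tapered to 3.6 mm; a socket's drive hole passes over it with 4.7 mm to spare all round. Origin: centre of its foot on the rail's top face, 12 mm above the bench; z up; y along the rail towards the black cap. 
- post_4: steel post of the socket rail, the one next to the black end cap: round, 10 mm thick, 24 mm tall, its upper 10 mm tapered to 3.6 mm; a socket's drive hole passes over it with 4.7 mm to spare all round. Origin: centre of its foot on the rail's top face, 12 mm above the bench; z up; y along the rail towards the black cap. Each end cap is 14 mm high and ends 42 mm beyond the last post's axis
- mug: white mug, 79 mm across, 114 mm over its handle, 89 mm tall; loose bystander behind the work. Origin: centre of its underside
- nut_dish: round steel dish with nuts in it, 104 mm across, 19 mm high; loose bystander behind the work. Origin: centre of its underside
Mind the look-alikes: they are no part of the job. What is shaped like the socket_19 but green is not meant.

How it is judged:
By the outcome, as a careful person would: the job done as asked, in the order asked, and still so for the second after the job is handed in, with the robot touching nothing.
It also fails if it takes over 102 s, if anything falls off the work surface, if the arm or the gripper's body presses on something with over 40 N, if the wrist force passes 120 N, or if a joint passes its speed limit or range.

## Working session

There is one attempt and no reset: what is moved stays moved. The work goes in short steps, Python scripts to look and compute and a tool call to move; the robot and the scene stay as the last step left them, time stands still between calls to the robot, and variables do not carry over. Pictures are saved under pics/ and viewed, at most 14 in all, crops included, and the job is handed in when it is done.

Besides the shell and the picture viewer there is one more tool, called after "Emit:" as name(argument=value, ...), one argument or row to a line, values as JSON. drive_tool: Moves the arm, as the interface text tells. Its arguments: {"type":"object","properties":{"deltas":{"type":"array","items":{"type":"number"}},"newtons":{"type":"number"}},"required":["deltas"]}

```bash
ls; mkdir -p pics
python3 - <<'E'
from station import *
import cv2
for n in ("scene","top"):
    p,d=snapshot(n); cv2.imwrite(f"pics/{n}0.png",p[:,:,::-1]); print(n,calibration(n))
s=get_state(); print(s)
E
```

```text
pics
scene {'fov_y': 48.963785297561714, 'cx': 252.21105450529944, 'cy': 193.2609790045659, 'distortion': array([0.04525875, 0.        , 0.        , 0.        , 0.        ]), 'origin': array([ 0.04541074, -1.03769773,  0.56417219]), 'rotation': array([ 0.52677182, -0.13227726, -0.21710423,  0.81109798])}
top {'fov_y': 54.64019141392227, 'cx': 251.8839299171703, 'cy': 190.3429248809983, 'distortion': array([-0.1162391,  0.       ,  0.       ,  0.       ,  0.       ]), 'origin': array([ 0.46578748, -0.07381109,  1.07796693]), 'rotation': array([-0.04970073,  0.04707763,  0.71004124, -0.70082449])}
{'time_s': 0.1, 'q': array([ 1.09412008,  0.38417716,  0.01639059,  1.37106078, -0.00629551,
        1.38821995, -0.04649112]), 'qd': array([ 0.00119097, -0.00251396, -0.00066929, -0.00164984,  0.0007573 ,
        0.00044734, -0.00192508]), 'joint_torque': array([ 2.87054470e-03, -6.29139161e+01,  8.47697519e-01, -3.72754920e+01,
        1.68751861e-02,  1.04513235e-02,  7.09699384e-05]), 'tcp_pos': array([ 0.25113015, -0.5718177 ,  0.23035931]), 'orientation': array([ 9.78668456e-01,  2.05443981e-01, -2.05306962e-04, -8.84293047e-04]), 'wrist_force': array([ 0.02474561,  0.69531281, -0.11928854]), 'ft_torque': array([-0.03560919,  0.05279545,  0.02878945]), 'gripper_force': 0.0, 'grip_width': 0.08594332677580534}
```

View pics/scene0.png

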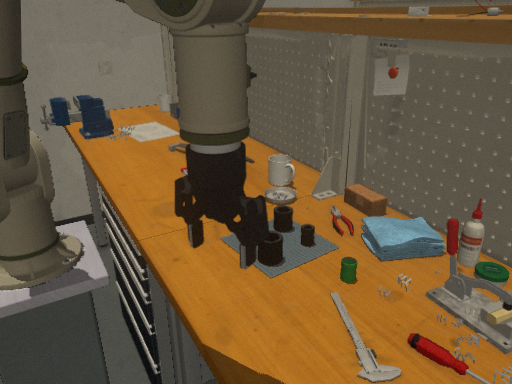

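View pics/top0.png

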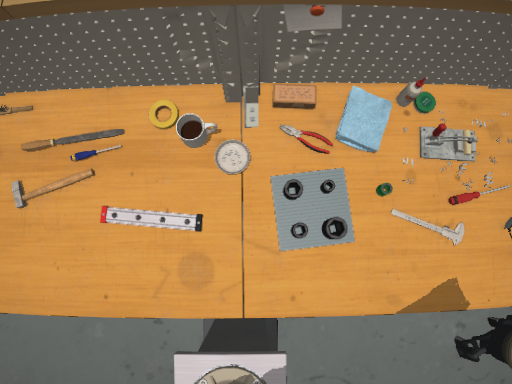

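The top view shows the four sockets on the pad at about (col,row) (292,189), (328,186), (300,230) and (334,228). The rail runs from its red cap (104,215) to its black cap (199,222), and the green decoy is at (384,189). In the scene view the arm hides the rail.

```bash
cat > h.py <<'E'
import numpy as np, cv2
from scipy.spatial.transform import Rotation as R
from station import *
def cam(n):
    c=calibration(n); f=192/np.tan(np.radians(c["fov_y"]/2))
    K=np.array([[f,0,c["cx"]],[0,f,c["cy"]],[0,0,1]])
    return K,np.array(c["distortion"]),np.array(c["origin"]),R.from_quat(c["rotation"]).as_matrix()
def rays(n,rc):
    K,D,o,M=cam(n); rc=np.asarray(rc,float).reshape(-1,2)
    u=cv2.undistortPoints(rc[:,None,::-1].copy(),K,D)[:,0]
    return o,np.c_[u[:,0],-u[:,1],-np.ones(len(u))]@M.T
def onplane(n,rc,z):
    o,d=rays(n,rc); return o+d*((z-o[2])/d[:,2])[:,None]
def withdepth(n,rc,dep):
    o,d=rays(n,rc); return o+d*np.asarray(dep).reshape(-1,1)
def cloud(n,dep):
    rc=np.argwhere(dep>0); return rc,withdepth(n,rc,dep[dep>0])
def project(n,X):
    K,D,o,M=cam(n); p=(np.atleast_2d(X)-o)@M*[1,-1,-1]
    return cv2.projectPoints(p,np.zeros(3),np.zeros(3),K,D)[0][:,0][:,::-1]
def tri(r1,r2):
    (o1,d1),(o2,d2)=r1,r2; A=np.c_[d1[0],-d2[0]]; t=np.linalg.lstsq(A,o2-o1,rcond=None)[0]
    a,b=o1+d1[0]*t[0],o2+d2[0]*t[1]; return (a+b)/2,np.linalg.norm(a-b)
E
python3 - <<'E'
from h import *
np.set_printoptions(precision=4,suppress=True)
for n in("top","scene"):
    p,d=snapshot(n)
    rc,X=cloud(n,d)
    fl=X[(abs(X[:,0]-.45)<.05)&(abs(X[:,1]-.15)<.05)]; print(n,"bench z",np.median(fl[:,2]) if len(fl) else None,fl[:,2].std() if len(fl) else 0)
    for q in ("socket_19","socket_27","socket_34","socket_41"):
        for m in masks_of(n,q)[:5]:
            if m["p"]<.3: continue
            k=m["pixels"]&(d>0); r=np.argwhere(k); W=withdepth(n,r,d[k]); t=W[:,2]>np.percentile(W[:,2],90)-.01
            print(n,q,round(m["p"],2),m["extent"],"top z",np.percentile(W[:,2],90),"c",W[t].mean(0),"size",np.ptp(W[t],0)[:2],len(r))
        print([(round(s["p"],2),np.round(s["at"],1)) for s in spot_point(n,q)[:5]])
    print("posts",[(round(s["p"],2),np.round(s["at"],1),onplane(n,s["at"],.012)[0]) for s in spot_point(n,"post_1")[:8]])
E
```

```text
top bench z 0.0015068983643125033 0.0019444763742321358
top socket_19 0.91 [327.7, 219.5, 22.6, 18.9] top z 0.0680205248178372 c [ 0.4985 -0.2995  0.0658] size [0.0547 0.0609] 389
top socket_19 0.6 [293.2, 226.3, 15.5, 16.0] top z 0.05766239009760556 c [ 0.4951 -0.2001  0.0558] size [0.0386 0.0414] 180
top socket_19 0.55 [322.0, 178.8, 12.1, 17.6] top z 0.053219334368381555 c [ 0.6185 -0.2854  0.0512] size [0.0313 0.0333] 163
top socket_19 0.5 [282.1, 180.9, 21.6, 18.6] top z 0.06315495782042577 c [ 0.6093 -0.1835  0.0613] size [0.0482 0.0505] 278
top socket_19 0.45 [375.0, 182.9, 18.2, 12.3] top z 0.050850565510826076 c [ 0.6081 -0.4507  0.0483] size [0.0318 0.0314] 148
[(0.81, array([232.2, 336.2])), (0.74, array([191.3, 289.8])), (0.65, array([193.2, 379.3])), (0.62, array([186.2, 324.6])), (0.44, array([232., 298.]))]
top socket_27 0.91 [327.7, 219.5, 22.6, 18.9] top z 0.0680205248178372 c [ 0.4985 -0.2995  0.0658] size [0.0547 0.0609] 389
top socket_27 0.6 [293.2, 226.3, 15.5, 16.0] top z 0.05766239009760556 c [ 0.4951 -0.2001  0.0558] size [0.0386 0.0414] 180
top socket_27 0.55
[... 4218 characters left out ...]
(0.72, array([229.2, 278.6])), (0.69, array([240.8, 309.5]))]
scene socket_41 0.91 [257.2, 233.6, 26.3, 35.5] top z 0.06215984738828745 c [ 0.4963 -0.3228  0.0656] size [0.2541 0.3622] 674
scene socket_41 0.73 [339.3, 257.9, 19.6, 23.4] top z 0.04588081563659403 c [ 0.6063 -0.4577  0.0428] size [0.0304 0.0307] 330
scene socket_41 0.69 [304.7, 221.8, 9.2, 22.0] top z 0.04907635098070795 c [ 0.6189 -0.2911  0.0461] size [0.0323 0.035 ] 241
scene socket_41 0.61 [269.1, 206.0, 24.2, 25.9] top z 0.05757116539081858 c [ 0.6096 -0.1921  0.0546] size [0.05   0.0511] 466
[(0.91, array([279., 347.])), (0.86, array([256.6, 272. ])), (0.72, array([229.2, 278.6])), (0.69, array([240.8, 309.5]))]
posts []
```

Run:
```python
from h import *
np.set_printoptions(precision=4,suppress=True)
ps=[];ds=[]
for i in range(4):
    p,d=snapshot("top"); ps.append(p.astype(float)); ds.append(d)
p=np.mean(ps,0); d=np.median(ds,0); np.savez("top.npz",p=p,d=d)
a=cv2.resize(p[195:240,95:210,::-1],None,fx=6.5,fy=6.5,interpolation=cv2.INTER_NEAREST)
b=cv2.resize(p[165:250,265:390,::-1],None,fx=6,fy=6,interpolation=cv2.INTER_NEAREST)
cv2.imwrite("pics/rail.png",a); 
# sockets: silhouette template
from scipy.optimize import minimize
g=p.max(2)
dark=(g<70).astype(np.float32)
t=np.linspace(0,2*np.pi,48)
def sil(c,r,h):
    pts=np.concatenate([np.c_[c[0]+r*np.cos(t),c[1]+r*np.sin(t),np.full(48,z)] for z in (.003,.003+h)])
    q=project("top",pts)[:,::-1].astype(np.float32)
    return cv2.convexHull((q+.5)*1)[:,0]
for n,c,r,h in(("41",(.4985,-.2995),.0305,.062),("27",(.495,-.2),.0215,.052),("19",(.6185,-.2854),.017,.048),("34",(.609,-.1835),.026,.057)):
    best=[]
    rc=project("top",[[*c,.03]])[0].astype(int); r0,c0=rc-20
    im=cv2.resize(g[r0:r0+40,c0:c0+40].astype(np.float32),None,fx=8,fy=8,interpolation=cv2.INTER_LINEAR)
    im=(im<75)
    def ov(x):
        m=np.zeros(im.shape,np.uint8); q=(sil(x,r,h)-[c0,r0])*8
        cv2.fillConvexPoly(m,np.round(q).astype(np.int32),1); return ((m>0)&im).sum()*2-m.sum()
    G=[(ov((c[0]+a,c[1]+b)),a,b) for a in np.arange(-.008,.0081,.001) for b in np.arange(-.008,.0081,.001)]
    top=sorted(G)[::-1]; k=[x for x in top if x[0]>=top[0][0]-30]; m=np.mean(k,0)
    print(n,"sil",c[0]+m[1],c[1]+m[2],"score",top[0][0],im.sum())
# rail: depth/colour
rc=np.array([(215.3,115.1),(216.2,138.5),(221,163.3),(222.1,186.9)])
P=onplane("top",rc,.012)[:,:2]; ctr=P.mean(0); u=P[3]-P[0]; u/=np.linalg.norm(u); print("ctr",ctr,u,[(ctr+u*s) for s in (-.108,-.036,.036,.108)])
rr,X=cloud("top",d); k=(X[:,2]>.009)&(X[:,2]<.05)&(X[:,0]>.45)&(X[:,0]<.62)&(X[:,1]>.04)&(X[:,1]<.42)
Y=X[k][:,:2].astype(np.float32); print("rail depth rect",cv2.minAreaRect(Y),Y.mean(0),k.sum())
```

```text
41 sil 0.5 -0.2935 score 6978.0 18619
27 sil 0.4966 -0.2008 score -1340.0 6411
19 sil 0.619 -0.2859 score 2594.0 6393
34 sil 0.6104999999999999 -0.186 score 2435.0 11663
ctr [0.5339 0.2232] [-0.1003 -0.995 ] [array([0.5448, 0.3307]), array([0.5375, 0.259 ]), array([0.5303, 0.1874]), array([0.5231, 0.1157])]
rail depth rect ((0.5345920920372009, 0.22441820800304413), (0.30148017406463623, 0.049517374485731125), 84.66120910644531) [0.5343 0.219 ] 1420[ WARN:0@4.133] global loadsave.cpp:1063 imwrite_ Unsupported depth image for selected encoder is fallbacked to CV_8U.
```

View pics/rail.png

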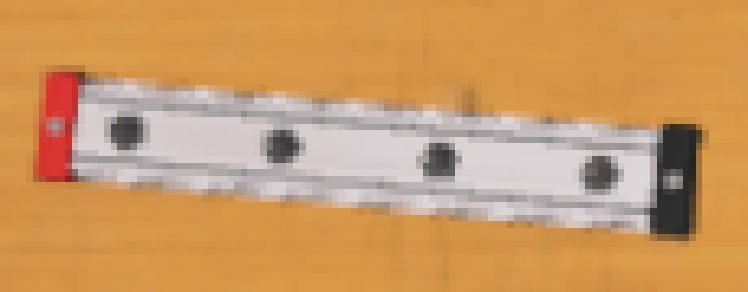

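The crop shows the rail with its red cap on the left and black cap on the right. The four posts appear as dark blobs at crop (126,133), (282,146), (438,160) and (599,173), evenly spaced, which matches the 300 mm rail length.

Run:
```python
from h import *
np.set_printoptions(precision=4,suppress=True)
from scipy.ndimage import label
z=np.load("top.npz");p=z["p"];d=z["d"]
rr,X=cloud("top",d)
for n,c,r,h in(("41",(.4985,-.2995),.0305,.062),("27",(.495,-.2),.0215,.052),("19",(.6185,-.2854),.017,.048),("34",(.609,-.1835),.026,.057)):
    k=(X[:,2]>h-.006)&(np.hypot(X[:,0]-c[0],X[:,1]-c[1])<.045); Y=X[k]
    q=Y[:,:2].astype(np.float32); print(n,"mean",Y.mean(0),"circ",cv2.minEnclosingCircle(q),"mid",(q.max(0)+q.min(0))/2,np.ptp(q,0), "z",np.median(Y[:,2]))
g=p.max(2)
cs=[]
for r,c in((215,113.9),(217,137.9),(219.1,161.9),(221.1,186.7)):
    r0,c0=int(r)-5,int(c)-5; w=g[r0:r0+11,c0:c0+11]; wt=np.clip(170-w,0,None); yy,xx=np.mgrid[:11,:11]; wt*=(np.hypot(yy+r0-r,xx+c0-c)<4.2)
    cs.append(((wt*yy).sum()/wt.sum()+r0,(wt*xx).sum()/wt.sum()+c0))
cs=np.array(cs);print(cs)
for zz in(.012,.022,.03):
    P=onplane("top",cs,zz)[:,:2]; print(zz,P.ravel(),np.linalg.norm(np.diff(P,axis=0),axis=1))
P=onplane("top",cs,.022)[:,:2]; ctr=P.mean(0);u=P[3]-P[0];u/=np.linalg.norm(u);print(ctr,u,[ctr+u*s for s in(-.108,-.036,.036,.108)])
s=get_state();print(R.from_quat(s["orientation"]).as_matrix())
```

```text
41 mean [ 0.4992 -0.2992  0.0657] circ ((0.49884697794914246, -0.29986679553985596), 0.03116009756922722) mid [ 0.5    -0.2995] [0.0575 0.0611] z 0.0662766552309142
27 mean [ 0.4954 -0.2003  0.0558] circ ((0.4952394366264343, -0.20037633180618286), 0.021675266325473785) mid [ 0.4952 -0.2003] [0.0387 0.0415] z 0.05607707162515374
19 mean [ 0.6182 -0.2855  0.0512] circ ((0.6183326244354248, -0.28608226776123047), 0.017176486551761627) mid [ 0.6184 -0.2855] [0.0314 0.0325] z 0.05205843316177239
34 mean [ 0.6101 -0.1846  0.0606] circ ((0.6105061173439026, -0.1844465434551239), 0.02621840499341488) mid [ 0.6112 -0.1849] [0.0507 0.0502] z 0.06103299701885456
[[214.8558 113.9867]
 [217.029  137.9735]
 [219.1458 162.2791]
 [221.1682 186.8283]]
0.012 [0.5458 0.3333 0.5389 0.2611 0.5322 0.1892 0.5257 0.1175] [0.0725 0.0722 0.0719]
0.022 [0.545  0.3294 0.5382 0.2579 0.5316 0.1867 0.5252 0.1157] [0.0718 0.0715 0.0713]
0.03 [0.5444 0.3264 0.5377 0.2554 0.5311 0.1847 0.5247 0.1143] [0.0713 0.071  0.0707]
[0.535  0.2224] [-0.0927 -0.9957] [array([0.545, 0.33 ]), array([0.5383, 0.2583]), array([0.5317, 0.1866]), array([0.525 , 0.1149])]
[[ 0.9156  0.4021  0.    ]
 [ 0.4021 -0.9156  0.0001]
 [ 0.     -0.0001 -1.    ]]
```

Emit:
drive_tool(
  deltas=[0,0,-61,33.7,-15,6,8.5,0,0,-61,33.7,-15,6,8.5,0,0,-61,33.7,-15,6,8.5,0,0,-61,33.7,-15,6,8.5,0,0,-61,33.7,-15,6,8.5,0,0,-61,33.7,-15,6,8.5,0,0,-61,33.7,-15,6,8.5,0,0,-61,33.7,-15,6,8.5,0,0,-61,33.7,-15,6,8.5,0,0,-61,33.7,-15,6,8.5],
)

```text
time_s: 2.55
tcp_pos: [0.4988, -0.3008, 0.1715]
orientation: [0.74, 0.673, -0.0, 0.0]
wrist_force: [0.1, 0.0, 0.1]
grip_width: 0.0849
gripper_force: 0.0
```

Emit:
drive_tool(
  deltas=[0,0,0,0.1,0,6,8.5,0,0,0,0.1,0,12,8.5,0,0,0,0.1,0,15.4,8.5,0,0,0,0.1,0,15.4,8.5,0,0,0,0.1,0,15.4,5.2,0,0,0,0.1,0,15.4,5.2,0,0,0,0.1,0,15.4,5.2,0,0,0,0.1,0,15.4,5.2,0,0,0,0.1,0,15.4,5.2],
  newtons=60,
)

```text
time_s: 3.68
tcp_pos: [0.501, -0.2995, 0.0201]
orientation: [0.739, 0.674, 0.0, 0.002]
wrist_force: [-1.6, 0.2, 7.6]
grip_width: 0.0605
gripper_force: 65.3
```

Emit:
drive_tool(
  deltas=[0,0,0,0,0,-5,5.2,0,0,0,0,0,-11,5.2,0,0,0,5,-0.2,-11,5.2,0,0,0,11,-0.4,-11,5.2,0,0,0,17,-0.6,-11,5.2,0,0,0,23,-0.8,-11,5.2,0,0,0,29,-1,-11,5.2,0,0,0,35,-1.2,-11,5.2,0,0,0,41.5,-1.3,-9,5.2,0,0,0,41.5,-1.3,-8,5.2,0,0,0,41.5,-1.3,-7,5.2,0,0,0,41.5,-1.3,-7,5.2,0,0,0,41.5,-1.3,-7,5.2],
)

```text
time_s: 5.3
tcp_pos: [0.5255, 0.1145, 0.0878]
orientation: [0.74, 0.673, 0.0, 0.0]
wrist_force: [-0.0, 0.1, -4.7]
grip_width: 0.0602
gripper_force: 68.4
```

Run:
```python
from h import *
s=get_state();print(s["tcp_pos"],s["wrist_force"],s["grip_width"])
p,d=snapshot("scene");q,e=snapshot("top")
rc=project("scene",[.525,.1155,.05])[0].astype(int);print(rc)
a=p[max(rc[0]-60,0):rc[0]+40,max(rc[1]-60,0):rc[1]+70]
b=q[165:265,90:220]
cv2.imwrite("pics/p4.png",cv2.resize(np.vstack([a[:100,:130],b])[:,:,::-1],None,fx=3,fy=3))
```

```text
[0.5254799  0.11445754 0.08781538] [-0.00691637  0.09186288 -4.68989739] 0.06016966395496113
[181 207]
```

View pics/p4.png

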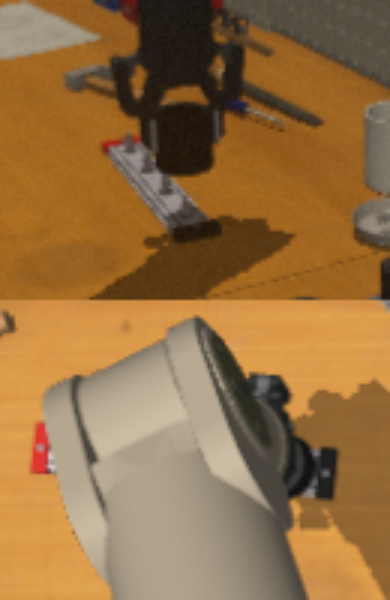

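The held socket hangs over post 4 by the black cap. Posts 1–4 now show in the scene view, so I can check their positions against the second view.

Run:
```python
from h import *
np.set_printoptions(precision=4,suppress=True)
p,d=snapshot("scene")
top=np.array([[214.86,113.99],[217.03,137.97],[219.15,162.28],[221.17,186.83]])
for s in spot_point("scene","post_1"):
    x=onplane("scene",s["at"],.012)[0]
    print(round(s["p"],2),s["at"],x,[ (np.round(a,4),round(e,4)) for a,e in [min((tri(rays("scene",s["at"]),rays("top",t)) for t in top),key=lambda v:v[1])]])
for P in((.545,.3306),(.538,.259),(.5315,.187),(.525,.1155)): print(project("scene",[[*P,.012],[*P,.036]]).ravel())
a=p[140:205,160:240];cv2.imwrite("pics/sc4.png",cv2.resize(a[:,:,::-1],None,fx=8,fy=8,interpolation=cv2.INTER_NEAREST))
```

```text
0.53 [191.7, 206.6] [0.5224 0.1229 0.012 ] [(array([0.5232, 0.1182, 0.0137]), np.float64(0.0052))]
0.46 [167.9, 193.9] [0.5703 0.3472 0.012 ] [(array([0.5349, 0.2495, 0.0506]), np.float64(0.003))]
0.39 [177.0, 197.0] [0.5451 0.2574 0.012 ] [(array([0.5422, 0.2597, 0.0118]), np.float64(0.0071))]
0.37 [185.7, 203.5] [0.5336 0.1737 0.012 ] [(array([0.5359, 0.1893, 0.0057]), np.float64(0.0073))]
[170.5696 189.171  164.3768 188.6652]
[177.2465 194.928  170.8473 194.4422]
[184.4954 201.353  177.8754 200.8932]
[192.3299 208.2793 185.4751 207.8513]
```

View pics/sc4.png

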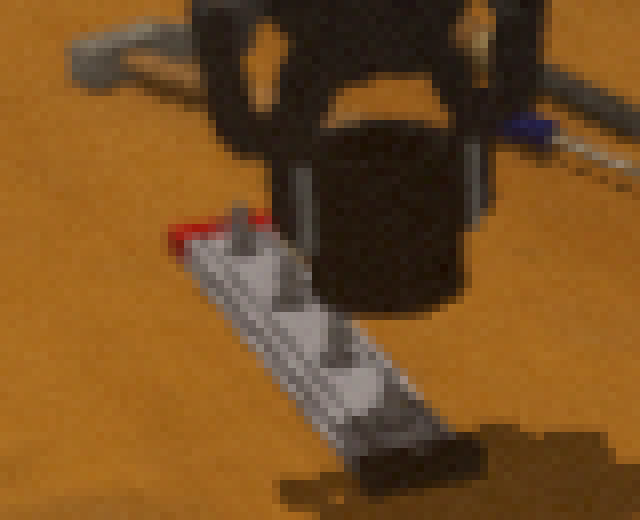

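Feet of posts 1–3 in the scene crop fall within about 0.5 px of the projected top-view positions, and the held socket sits in line with post 4. I'm lowering it.

Emit:
drive_tool(
  deltas=[0,0,0,0,0,2,5.2,0,0,0,0,0,3,5.2,0,0,0,0,0,4,5.2,0,0,0,0,0,4.5,5.2,0,0,0,0,0,5,5.2,0,0,0,0,0,5.5,5.2,0,0,0,0,0,5.8,5.2,0,0,0,0,0,5.8,5.2,0,0,0,0,0,5.8,5.2],
)

```text
time_s: 6.62
tcp_pos: [0.5251, 0.1165, 0.0308]
orientation: [0.739, 0.674, 0.0, 0.0]
wrist_force: [-5.6, -0.8, 9.7]
grip_width: 0.06
gripper_force: 69.8
```

Emit:
drive_tool(
  deltas=[0,0,0,0,0,0.1,7,0,0,0,0,0,0.1,8.5,0,0,0,0,0,0,8.5,0,0,0,0,0,0,8.5,0,0,0,0,0,-6,8.5,0,0,0,0,0,-11,8.5,0,0,0,-6,0.2,-11,8.5,0,0,0,-12,0.4,-11,8.5,0,0,0,-18,0.7,-11,8.5,0,0,0,-18,0.7,-11,8.5],
)

```text
time_s: 7.88
tcp_pos: [0.5146, -0.0703, 0.1391]
orientation: [0.742, 0.67, -0.001, 0.001]
wrist_force: [0.1, 0.5, -0.0]
grip_width: 0.0853
gripper_force: 0.0
```

```bash
cat > chk.py <<'E'
from h import *
import sys
np.set_printoptions(precision=4,suppress=True)
P=np.array([(.545,.3306),(.538,.259),(.5315,.187),(.525,.1155)])
s=get_state();print(s["tcp_pos"],s["wrist_force"],s["grip_width"])
for n in("top","scene"):
    p,d=snapshot(n);rr,X=cloud(n,d)
    for i,c in enumerate(P):
        k=(X[:,2]>.04)&(X[:,2]<.1)&(np.hypot(*(X[:,:2]-c).T)<.04)
        if k.sum()>40: Y=X[k]; h=np.percentile(Y[:,2],90); Y=Y[Y[:,2]>h-.008]; print(n,"post",i+1,"top z",h,Y[:,:2].mean(0),np.ptp(Y[:,:2],0),k.sum())
if len(sys.argv)>1:
    q=p[120:220,150:280]; cv2.imwrite(sys.argv[1],cv2.resize(q[:,:,::-1],None,fx=5,fy=5))
E
python3 chk.py pics/c4.png
```

```text
[ 0.5146 -0.0703  0.1391] [ 0.0628  0.4931 -0.0037] 0.08526739220687174
top post 4 top z 0.07800260753898433 [0.5243 0.117 ] [0.0574 0.0604] 295
scene post 4 top z 0.07251404679471983 [0.5239 0.1102] [0.0588 0.0631] 274
```

View pics/c4.png

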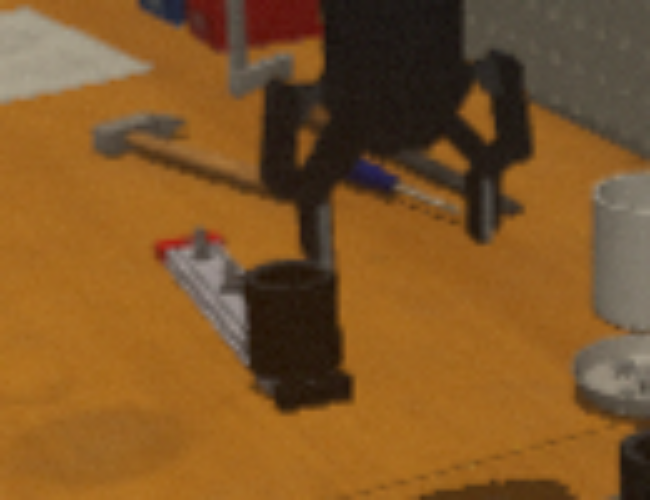

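Socket 41 stands fully down on post 4: its top is level with the expected 74 mm and both views agree. Next is socket 34.

Emit:
drive_tool(
  deltas=[0,0,0,-5.2,5.3,0,8.5,0,0,0,-10.5,10.6,0,8.5,0,0,0,-10.5,10.6,0,8.5,0,0,0,-10.5,10.6,0,8.5,0,0,0,-10.5,10.6,0,8.5],
)

```text
time_s: 8.6
tcp_pos: [0.6114, -0.1753, 0.1392]
orientation: [0.738, 0.675, 0.0, -0.001]
wrist_force: [-0.5, 0.1, -0.2]
grip_width: 0.085
gripper_force: 0.0
```

Emit:
drive_tool(
  deltas=[0,0,0,-0.9,0,0,8.5,0,0,0,-0.9,0,4,8.5,0,0,0,-0.9,0,4,8.5],
)

```text
time_s: 8.98
tcp_pos: [0.6078, -0.1866, 0.0967]
orientation: [0.739, 0.674, -0.002, -0.002]
wrist_force: [-0.3, 0.5, 0.2]
grip_width: 0.0852
gripper_force: 0.0
```

Emit:
drive_tool(
  deltas=[0,0,0,0.1,0.1,4,8.5,0,0,0,0.1,0.1,7.8,8.5,0,0,0,0.1,0.1,7.8,8.5,0,0,0,0.1,0.1,7.8,8.5,0,0,0,0.1,0.1,7.8,4.4,0,0,0,0.1,0.1,7.8,4.4,0,0,0,0.1,0.1,7.8,4.4,0,0,0,0.1,0.1,7.8,4.4,0,0,0,0.1,0.1,7.8,4.4,0,0,0,0.1,0.1,7.8,4.4],
)

```text
time_s: 10.22
tcp_pos: [0.6123, -0.1865, 0.0234]
orientation: [0.739, 0.674, 0.0, 0.001]
wrist_force: [-3.0, 0.1, 8.6]
grip_width: 0.0508
gripper_force: 61.6
```

Emit:
drive_tool(
  deltas=[0,0,0,0,0,-6,4.4,0,0,0,0,0,-12,4.4,0,0,0,6,-1.9,-12,4.4,0,0,0,12,-3.8,-12,4.4,0,0,0,18,-5.7,-12,4.4,0,0,0,24,-7.6,-12,4.4,0,0,0,30,-9.5,-12,4.4,0,0,0,36.3,-11.6,-12,4.4,0,0,0,36.3,-11.6,-9,4.4,0,0,0,36.3,-11.6,-6.5,4.4,0,0,0,36.3,-11.6,-6.5,4.4,0,0,0,36.3,-11.6,-6.5,4.4,0,0,0,36.3,-11.6,-6.5,4.4],
)

```text
time_s: 11.85
tcp_pos: [0.5303, 0.186, 0.0877]
orientation: [0.739, 0.674, 0.001, 0.0]
wrist_force: [-0.6, 0.0, -4.4]
grip_width: 0.0508
gripper_force: 65.4
```

```bash
cat > hov.py <<'E'
from h import *
import sys
s=get_state();print(s["tcp_pos"],s["wrist_force"],s["grip_width"],s["qd"].round(3))
p,d=snapshot("scene")
cv2.imwrite(sys.argv[1],cv2.resize(p[125:205,150:250][:,:,::-1],None,fx=6,fy=6,interpolation=cv2.INTER_NEAREST))
E
python3 hov.py pics/h3.png
```

```text
[0.53032882 0.18604555 0.08773345] [-0.55644891  0.03745252 -4.43332084] 0.05079230115477883 [ 0.     0.     0.     0.004  0.002 -0.002 -0.002]
```

View pics/h3.png

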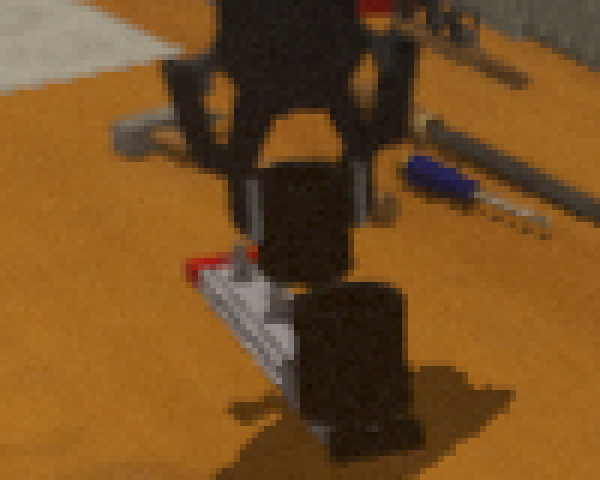

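Socket 34 hangs just behind socket 41, over post 3. I'm lowering it.

Emit:
drive_tool(
  deltas=[0,0,0,0.1,0.1,2,4.4,0,0,0,0.1,0.1,3,4.4,0,0,0,0.1,0.1,4,4.4,0,0,0,0.1,0.1,4.5,4.4,0,0,0,0.1,0.1,5,4.4,0,0,0,0.1,0.1,5.5,4.4,0,0,0,0.1,0.1,5.5,4.4,0,0,0,0.1,0.1,5.5,4.4],
)

```text
time_s: 12.9
tcp_pos: [0.5308, 0.1871, 0.0324]
orientation: [0.739, 0.674, 0.0, 0.0]
wrist_force: [-5.8, -1.6, 6.5]
grip_width: 0.0507
gripper_force: 66.3
```

Emit:
drive_tool(
  deltas=[0,0,0,0,0,0,7,0,0,0,0,0,0,8.5,0,0,0,0,0,0,8.5,0,0,0,0,0,0,8.5,0,0,0,0,0,-6,8.5,0,0,0,0,0,-11,8.5,0,0,0,-6,0,-11,8.5,0,0,0,-12,0,-11,8.5,0,0,0,-18,0,-11,8.5,0,0,0,-24,0,-11,8.5,0,0,0,-30,0,-11,8.5,0,0,0,-36,0,-11,8.5,0,0,0,-38.9,0.1,-11,8.5,0,0,0,-38.9,0.1,-8,8.5,0,0,0,-38.9,0.1,-7,8.5,0,0,0,-38.9,0.1,-7,8.5,0,0,0,-38.9,0.1,-7,8.5],
)

```text
time_s: 15.02
tcp_pos: [0.4964, -0.2001, 0.1023]
orientation: [0.739, 0.674, 0.0, 0.001]
wrist_force: [-0.2, -0.3, -0.5]
grip_width: 0.0849
gripper_force: 0.0
```

```bash
python3 chk.py
```

```text
[ 0.4964 -0.2001  0.1023] [-0.1803 -0.2882 -0.5198] 0.08492543950841198
top post 3 top z 0.07177511463624209 [0.5301 0.1866] [0.0495 0.065 ] 216
top post 4 top z 0.077750577002945 [0.5238 0.1171] [0.057 0.06 ] 292
scene post 3 top z 0.06660596275375624 [0.5314 0.1865] [0.0481 0.0541] 107
scene post 4 top z 0.07272390792422072 [0.5258 0.11  ] [0.06   0.0605] 278
```

Emit:
drive_tool(
  deltas=[0,0,0,0,-0.1,5,8.5,0,0,0,0,-0.1,8.5,8.5,0,0,0,0,-0.1,8.5,8.5,0,0,0,0,-0.1,8.5,8.5,0,0,0,0,-0.1,8.5,3.6,0,0,0,0,-0.1,8.5,3.6,0,0,0,0,-0.1,8.5,3.6,0,0,0,0,-0.1,8.5,3.6,0,0,0,0,-0.1,8.5,3.6,0,0,0,0,-0.1,8.5,3.6,0,0,0,0,-0.1,8.5,3.6],
)

```text
time_s: 16.5
tcp_pos: [0.4955, -0.2008, 0.0177]
orientation: [0.739, 0.674, 0.0, 0.001]
wrist_force: [-1.2, -0.1, 8.0]
grip_width: 0.042
gripper_force: 60.0
```

Emit:
drive_tool(
  deltas=[0,0,0,0,0,-6,3.6,0,0,0,0,0,-12,3.6,0,0,0,6,0,-12,3.6,0,0,0,12,0,-12,3.6,0,0,0,18,0,-12,3.6,0,0,0,24,0,-12,3.6,0,0,0,30,0,-12,3.6,0,0,0,36,0,-12,3.6,0,0,0,42,0,-12,3.6,0,0,0,46.1,-0.1,-12,3.6,0,0,0,46.1,-0.1,-9,3.6,0,0,0,46.1,-0.1,-6.5,3.6,0,0,0,46.1,-0.1,-6.5,3.6,0,0,0,46.1,-0.1,-6.5,3.6,0,0,0,46.1,-0.1,-6.5,3.6],
)

```text
time_s: 18.38
tcp_pos: [0.537, 0.259, 0.0829]
orientation: [0.739, 0.674, 0.001, 0.0]
wrist_force: [0.5, 0.9, -2.6]
grip_width: 0.0419
gripper_force: 62.2
```

```bash
python3 hov.py pics/h2.png
```

```text
[0.53697541 0.25896167 0.08286266] [ 0.47056051  0.93541719 -2.55895874] 0.04186989699983652 [ 0.001  0.003  0.001  0.004  0.004 -0.003  0.   ]
```

View pics/h2.png

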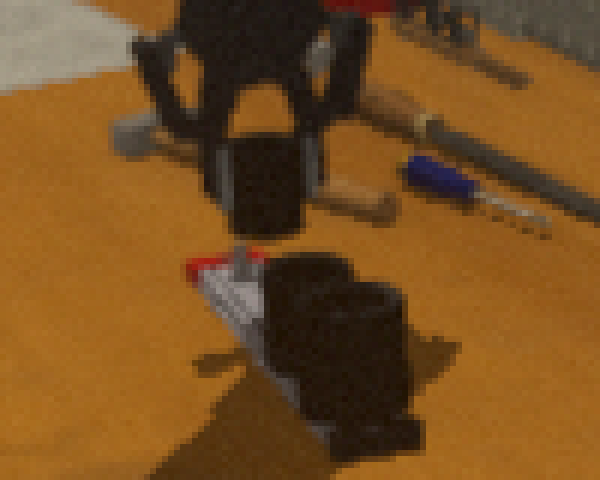

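Socket 27 hangs over post 2, with 34 and 41 in front of it. I'm lowering it by 5.6 cm.

Emit:
drive_tool(
  deltas=[0,0,0,0,0.1,2,3.6,0,0,0,0,0.1,3,3.6,0,0,0,0,0.1,4,3.6,0,0,0,0,0.1,4.5,3.6,0,0,0,0,0.1,5,3.6,0,0,0,0,0.1,5.6,3.6,0,0,0,0,0.1,5.6,3.6,0,0,0,0,0.1,5.6,3.6],
)

```text
time_s: 19.42
tcp_pos: [0.5375, 0.2588, 0.0268]
orientation: [0.739, 0.674, 0.001, 0.0]
wrist_force: [-3.9, -2.8, 8.4]
grip_width: 0.0418
gripper_force: 63.3
```

Emit:
drive_tool(
  deltas=[0,0,0,0,0,0,7,0,0,0,0,0,0,8.5,0,0,0,0,0,0,8.5,0,0,0,0,0,0,8.5,0,0,0,0,0,-6,8.5,0,0,0,0,0,-12,8.5,0,0,0,-6,1.4,-12,8.5,0,0,0,-12,2.9,-12,8.5,0,0,0,-18,4.4,-12,8.5,0,0,0,-24,5.9,-12,8.5,0,0,0,-30,7.4,-12,8.5,0,0,0,-36,8.9,-12,8.5,0,0,0,-42,10.4,-12,8.5,0,0,0,-48,11.9,-12,8.5,0,0,0,-53.4,13.2,-10,8.5,0,0,0,-53.4,13.2,-8,8.5,0,0,0,-53.4,13.2,-7,8.5,0,0,0,-53.4,13.2,-7,8.5,0,0,0,-53.4,13.2,-7,8.5],
)

```text
time_s: 21.8
tcp_pos: [0.6203, -0.2839, 0.0966]
orientation: [0.738, 0.675, 0.001, 0.001]
wrist_force: [0.3, 0.1, 0.3]
grip_width: 0.0848
gripper_force: 0.0
```

```bash
python3 chk.py
```

```text
[ 0.6203 -0.2839  0.0966] [0.2568 0.0748 0.3378] 0.08482230619693736
top post 2 top z 0.06607741574142222 [0.5372 0.2571] [0.0363 0.0446] 159
top post 3 top z 0.07197409773743364 [0.5299 0.1859] [0.0495 0.0648] 220
top post 4 top z 0.07830321665696312 [0.5237 0.1165] [0.0573 0.0603] 293
scene post 2 top z 0.06185508324650202 [0.5374 0.2517] [0.0418 0.0466] 75
scene post 3 top z 0.06666049244869833 [0.5316 0.1866] [0.051  0.0526] 109
scene post 4 top z 0.07296613483007881 [0.525  0.1102] [0.0587 0.0617] 275
```

Emit:
drive_tool(
  deltas=[0,0,0,-0.2,-0.2,4,8.5,0,0,0,-0.2,-0.2,8.3,8.5,0,0,0,-0.2,-0.2,8.3,8.5,0,0,0,-0.2,-0.2,8.3,8.5,0,0,0,-0.2,-0.2,8.3,2.8,0,0,0,-0.2,-0.2,8.3,2.8,0,0,0,-0.2,-0.2,8.3,2.8,0,0,0,-0.2,-0.2,8.3,2.8,0,0,0,-0.2,-0.2,8.3,2.8,0,0,0,-0.2,-0.2,8.3,2.8,0,0,0,-0.2,-0.2,8.3,2.8],
)

```text
time_s: 23.28
tcp_pos: [0.618, -0.2874, 0.0136]
orientation: [0.739, 0.674, 0.0, 0.001]
wrist_force: [-0.4, 0.3, 5.9]
grip_width: 0.0325
gripper_force: 60.2
```

Emit:
drive_tool(
  deltas=[0,0,0,0,0,-6,2.8,0,0,0,0,0,-12,2.8,0,0,0,6,-1.3,-12,2.8,0,0,0,12,-2.6,-12,2.8,0,0,0,18,-3.9,-12,2.8,0,0,0,24,-5.2,-12,2.8,0,0,0,30,-6.5,-12,2.8,0,0,0,36,-7.8,-12,2.8,0,0,0,42,-9.1,-12,2.8,0,0,0,48,-10.4,-12,2.8,0,0,0,54,-11.7,-12,2.8,0,0,0,60.7,-13.1,-12,2.8,0,0,0,60.7,-13.1,-9,2.8,0,0,0,60.7,-13.1,-6.5,2.8,0,0,0,60.7,-13.1,-6.5,2.8,0,0,0,60.7,-13.1,-6.5,2.8,0,0,0,60.7,-13.1,-6.5,2.8],
)

```text
time_s: 25.4
tcp_pos: [0.5436, 0.3296, 0.0789]
orientation: [0.739, 0.673, 0.001, 0.0]
wrist_force: [1.0, 0.3, -1.4]
grip_width: 0.0323
gripper_force: 60.3
```

```bash
python3 hov.py pics/h1.png
```

```text
[0.54355157 0.32956548 0.07888715] [ 0.96449042  0.25723883 -1.39633071] 0.032329781638232455 [ 0.002 -0.002 -0.     0.003  0.002 -0.005  0.001]
```

View pics/h1.png

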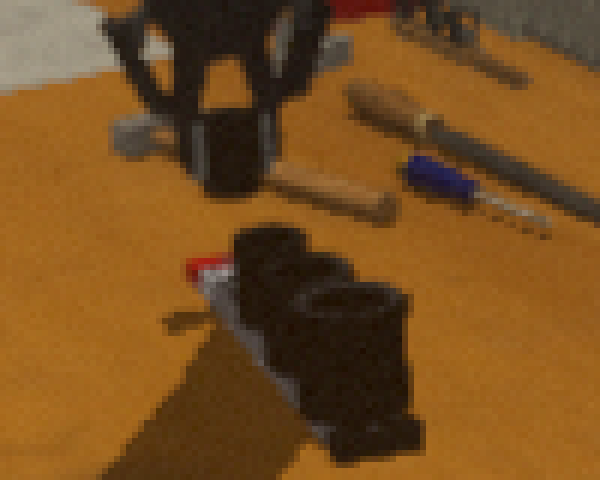

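Socket 19 hangs behind the other three, over post 1 by the red cap. I'm lowering it.

Emit:
drive_tool(
  deltas=[0,0,0,0,0.1,2,2.8,0,0,0,0,0.1,3,2.8,0,0,0,0,0.1,4,2.8,0,0,0,0,0.1,4.5,2.8,0,0,0,0,0.1,5,2.8,0,0,0,0,0.1,5.6,2.8,0,0,0,0,0.1,5.6,2.8,0,0,0,0,0.1,5.6,2.8],
)

```text
time_s: 26.45
tcp_pos: [0.544, 0.3297, 0.0226]
orientation: [0.739, 0.674, 0.001, 0.0]
wrist_force: [-3.7, -1.7, 6.1]
grip_width: 0.0328
gripper_force: 61.2
```

Emit:
drive_tool(
  deltas=[0,0,0,0,0,0,6,0,0,0,0,0,0,8.5,0,0,0,0,0,0,8.5,0,0,0,0,0,0,8.5,0,0,0,0,0,-6,8.5,0,0,0,0,0,-12,8.5,0,0,0,0,0,-14,8.5,0,0,0,-6,0,-14,8.5,0,0,0,-12,0,-14,8.5,0,0,0,-18,0,-14,8.5,0,0,0,-24,0,-14,8.5,0,0,0,-30,0,-14,8.5,0,0,0,-36,0,-14,8.5,0,0,0,-42,0,-14,8.5,0,0,0,-48,0,-14,8.5,0,0,0,-48,0,-14,8.5,0,0,0,-48,0,-14,8.5],
)

```text
time_s: 28.58
tcp_pos: [0.4995, -0.1482, 0.1613]
orientation: [0.739, 0.674, 0.0, -0.0]
wrist_force: [-0.2, 0.3, -0.7]
grip_width: 0.0853
gripper_force: 0.0
```

```bash
python3 chk.py
python3 - <<'E'
from h import *
p,_=snapshot("top");q,_=snapshot("scene")
a=cv2.resize(p[100:250,90:260],None,fx=3,fy=3);b=cv2.resize(q[130:230,160:290],(390,300))
o=np.zeros((450,510+260,3),np.uint8);o[:,:510]=a;o[:200,510:]=cv2.resize(b,(260,200));cv2.imwrite("pics/end.png",o[:,:,::-1])
E
```

```text
[ 0.4995 -0.1482  0.1613] [-0.1785  0.3381 -0.6624] 0.08531242711850774
top post 1 top z 0.06281336378788653 [0.5433 0.3301] [0.0311 0.0359] 118
top post 2 top z 0.0663176985301651 [0.5371 0.2573] [0.0364 0.0442] 153
top post 3 top z 0.07196702103036841 [0.5299 0.1863] [0.0496 0.0647] 217
top post 4 top z 0.07777838108738935 [0.5238 0.1166] [0.0571 0.061 ] 288
scene post 1 top z 0.05822721641763323 [0.5446 0.3233] [0.0312 0.0323] 52
scene post 2 top z 0.06161432217113614 [0.5378 0.2526] [0.0413 0.0411] 75
scene post 3 top z 0.06688318579568316 [0.5312 0.1853] [0.0482 0.0579] 109
scene post 4 top z 0.07282172510199088 [0.5257 0.1114] [0.0605 0.067 ] 277
```

View pics/end.png

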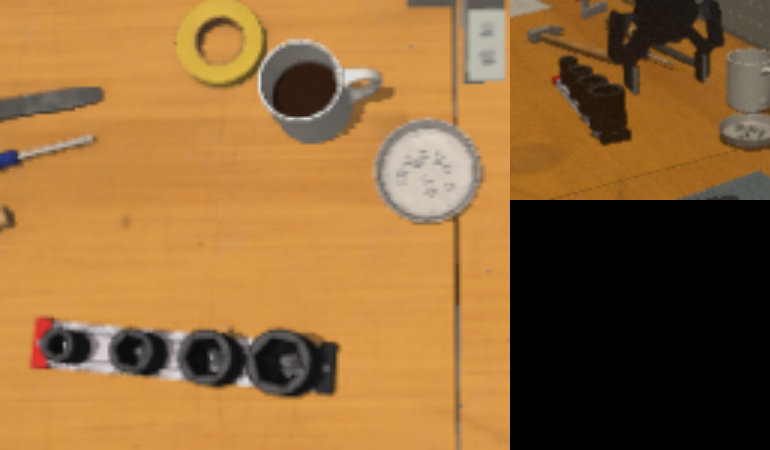

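The four sockets stand upright in rising size from the red cap (65,345) to the black cap (285,362). Their tops are at the expected heights, and the mug and dish haven't moved.

```bash
python3 -c "
from station import hand_in; print(hand_in())"
```

```text
the job is handed in; nothing more can be done
None
```

The four sockets stand upright and fully down on their posts, smallest at the red cap to largest at the black cap; mug and dish untouched, job handed in at about 29 s of 102 s (judge's verdict not shown).

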